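Stroke down the leaves of an inlay jig

ROBOT

A 6-joint arm with a two-finger parallel gripper is mounted at the origin on the work surface. World frame = base frame: x ahead of the robot, y to its left, z up, the work surface at z = 0. Lengths are in m, angles in rad, forces in N, time in s.
With the tool pointing down it reaches from about 0.3 to 0.875 m from the base axis. Payload 6.4 kg.
Tool frame: the origin (TCP) lies at the very end of the fingers, on their centre line; the grasp point (between the pads) lies 19 mm behind it; z points along the fingers, y is the direction in which the jaws open and shut (so a half turn about z gives the same grasp; the last joint's range is limited). The gripper opens to 88 mm and grips with 3 to 60 N. Pads are 18 mm wide; open, the fingers measure 123 mm over their backs; the gripper's body (75 mm by 187 mm) begins 45 mm behind the grasp point.
Start: joints at [-1.355, 0.181, 1.607, -0, 1.354, -0.206], TCP at [0.235, -0.525, 0.239] pointing down, gripper open.
Joint ranges: [-2.99, 2.99], [-0.89, 2.07], [0.3, 2.58], [-1.14, 4.28], [0, 2.63], [-3.12, 3.12]. Speed limits (rad/s): [2.57, 2.57, 3.01, 3.14, 3.14, 3.14].

INTERFACE

Orientations are given as a unit quaternion [w, x, y, z].
In Python, from plant import manip, imaging gives the robot as it stands.
- The arm moves only by the shell command python3 -m jog 'ROWS' [OPENING] [FORCE]. ROWS is JSON, a list of rows, each a list of 4 numbers: the shift along the tool's x, y, z in cm, then the turn about the tool's z in degrees. In form: [[dx, dy, dz, roll], ...]. A call has 1 to 12 rows; each row shifts and turns the commanded pose from where the row before left it, along the tool's axes as they then stand; what a row does not reach is not made up. A row lasts 1/8 s, in which the tool goes at most 62.5 mm and 10.7 degrees, less where a joint would pass 70% of its speed; a pose out of reach is approached as far as the arm can. A call with a gripper value outside its range is refused whole. OPENING is the finger opening in cm, from 0 to 8.81, set as the call begins (- or left out, the last holds). The fingers move at their own pace and stop on an object; FORCE is the grip in N (left out, the last holds). Time passes only in rows, so rows that do not move let the fingers close. It gives the time, the measured TCP pose, the force and the opening at its end, in the units of the state.
- manip.get_obs(): the state, without advancing time (a new reading comes with each control period).
- imaging.grab_frame(name): name is "side" or "top" or "wrist"; returns the picture (420x560x3 uint8, red, green, blue); there is no depth.
- imaging.get_calibration(name): a dict with "K" (3x3 intrinsics, pixels), "T" (4x4, takes a point from camera to world coordinates). Camera axes: x right, y down, z forward; pixel columns grow to the right and rows downward; lengths in m; the calibration is good to about 2 mm. A picture is of the moment at which its call begins: read the wrist's pose just before it. get_calibration takes no time and is no camera call; for the wrist camera it gives the pose at the moment of the call.
- manip.hand_in(): hands the job in, once; it reports no verdict.
The state is a dict: "time": time; "joint_pos": joint angles; "joint_vel": joint speeds; "tau": joint torques, N m; "tcp_pos": TCP position; "ee_rot": TCP orientation; "wrist_force": force on the tool from outside, world axes, zero at the start; "wrist_torque": the same for the moment, N m; "finger_gap": finger opening in m.
Only numpy, scipy, OpenCV 4.12 (cv2) and the standard library are available. Lean on these libraries where they do the work, as an engineer would, in place of code of your own. Each camera call takes 0.05 s, during which the arm holds its last target.

TASK

Five small brass hold-down leaves stand half open in a curved row on the inlay jig. Starting from the end with the red dot, run your fingertips lightly along the curve so that the leaves fold down flat one after the other in that order, then take your hand clear. Do not press hard or pry a leaf up, and leave the jar, the weight and the offcut where they stand.

Things in the scene. Friction and masses are not known exactly. Their poses are not given: they have to be found in the camera images.
- jig: Inlay jig fixed to the bench: pale plywood base 170 x 300 x 18 mm with a dark walnut former on it, curved in plan (arc of radius 300 mm, 40 mm wide, top 45 mm above the bench), a pale inlay line along its top. Origin on the bench, z up. The row of leaves runs along the arc from the jig's +y end (red dot) to its -y end; its middle is at x = -10 mm, its ends curve towards +x.
- red_dot (a point): Centre of the red dot, 14 mm across, on the former's top at the end where the row starts, 23 mm along the arc before the first leaf's hinge pin.
- row_end (a point): Point on the arc at the other end of the row, 2 mm past the free end of leaf 5 when folded, at the height of the folded leaves' top faces (50 mm above the bench).
- pin1 (a point): Above the middle of the hinge pin of leaf 1 (counted from the red dot), at the height of the folded leaves' top faces: 50 mm above the bench, 5 mm above the former. The pins follow one another every 42 mm along the arc; each lies level, across the row. Its steel-dark ends stick out 4 mm on either side of the leaf.
- pin2 (a point): Above the middle of the hinge pin of leaf 2 (counted from the red dot), at the height of the folded leaves' top faces: 50 mm above the bench, 5 mm above the former. The pins follow one another every 42 mm along the arc; each lies level, across the row. Its steel-dark ends stick out 4 mm on either side of the leaf.
- pin3 (a point): Above the middle of the hinge pin of leaf 3 (counted from the red dot), at the height of the folded leaves' top faces: 50 mm above the bench, 5 mm above the former. The pins follow one another every 42 mm along the arc; each lies level, across the row. Its steel-dark ends stick out 4 mm on either side of the leaf.
- pin4 (a point): Above the middle of the hinge pin of leaf 4 (counted from the red dot), at the height of the folded leaves' top faces: 50 mm above the bench, 5 mm above the former. The pins follow one another every 42 mm along the arc; each lies level, across the row. Its steel-dark ends stick out 4 mm on either side of the leaf.
- pin5 (a point): Above the middle of the hinge pin of leaf 5 (counted from the red dot), at the height of the folded leaves' top faces: 50 mm above the bench, 5 mm above the former. The pins follow one another every 42 mm along the arc; each lies level, across the row. Its steel-dark ends stick out 4 mm on either side of the leaf.
- leaf1 (a joint): Angle of leaf 1: brass, 30 x 22 x 3 mm, hinged at its end nearer the red dot, free end pointing away from it. 0: folded flat, at its stop; larger: leaning up (0.6 to 0.95 at the start, 1.5 at most). Stays where left (0.008 N m; 1 to 2 N of fingertip near the pin). Fingertips coming from the red dot a few mm above the folded level fold it down; from the other end they would pry it up.
- leaf2 (a joint): Angle of leaf 2: brass, 30 x 22 x 3 mm, hinged at its end nearer the red dot, free end pointing away from it. 0: folded flat, at its stop; larger: leaning up (0.6 to 0.95 at the start, 1.5 at most). Stays where left (0.008 N m; 1 to 2 N of fingertip near the pin). Fingertips coming from the red dot a few mm above the folded level fold it down; from the other end they would pry it up.
- leaf3 (a joint): Angle of leaf 3: brass, 30 x 22 x 3 mm, hinged at its end nearer the red dot, free end pointing away from it. 0: folded flat, at its stop; larger: leaning up (0.6 to 0.95 at the start, 1.5 at most). Stays where left (0.008 N m; 1 to 2 N of fingertip near the pin). Fingertips coming from the red dot a few mm above the folded level fold it down; from the other end they would pry it up.
- leaf4 (a joint): Angle of leaf 4: brass, 30 x 22 x 3 mm, hinged at its end nearer the red dot, free end pointing away from it. 0: folded flat, at its stop; larger: leaning up (0.6 to 0.95 at the start, 1.5 at most). Stays where left (0.008 N m; 1 to 2 N of fingertip near the pin). Fingertips coming from the red dot a few mm above the folded level fold it down; from the other end they would pry it up.
- leaf5 (a joint): Angle of leaf 5: brass, 30 x 22 x 3 mm, hinged at its end nearer the red dot, free end pointing away from it. 0: folded flat, at its stop; larger: leaning up (0.6 to 0.95 at the start, 1.5 at most). Stays where left (0.008 N m; 1 to 2 N of fingertip near the pin). Fingertips coming from the red dot a few mm above the folded level fold it down; from the other end they would pry it up.
- jar: Loose amber glass jar with a white cap, 48 mm across, 55 mm high, on the bench beyond the jig; origin at the centre of its underside. Leave alone.
- weight: Loose steel knobbed weight, 42 mm across, 48 mm high, on the bench beyond the jig; origin at the centre of its underside. Leave alone.
- offcut: Loose wooden offcut, 45 x 32 x 30 mm, on the bench beyond the jig; origin at the centre of its underside. Leave alone.

How it is judged:
On the way, in this order (a step that is already met when the one before it is completed fails the run):
1. leaf 1 from the red dot is folded down (value of joint leaf1 below 0.25 rad), for 0.1 s.
2. leaf 2 from the red dot is folded down (value of joint leaf2 below 0.25 rad), for 0.1 s.
3. leaf 3 from the red dot is folded down (value of joint leaf3 below 0.25 rad), for 0.1 s.
4. leaf 4 from the red dot is folded down (value of joint leaf4 below 0.25 rad), for 0.1 s.
5. leaf 5 from the red dot is folded down (value of joint leaf5 below 0.25 rad), for 0.1 s.
At the end, for the whole second after the job is handed in: All five leaves lie folded, within 0.25 rad of flat, and the jar, weight and offcut stand within 20 mm of where they were (value of joint each of leaf1, leaf2, leaf3, leaf4, leaf5 below 0.25 rad and distance of each of jar, weight, offcut from where it was at the start of the episode below 0.02 m); the robot touches nothing.
It fails at once if a leaf is pried up beyond 1.15 rad (value of joint any of leaf1, leaf2, leaf3, leaf4, leaf5 above 1.15 rad).
It fails at once if the hand presses on the jig or its leaves with more than 20 N (contact force between any of the fingers, the arm and jig above 20 N).
It fails at once if the jar, the weight or the offcut is moved or lifted by more than 20 mm, or tipped (distance of any of jar, weight, offcut from where it was at the start of the episode above 0.02 m or angle between any of jar, weight, offcut's own z axis and vertical above 0.3 rad).
It also fails if it takes over 43 s, if anything falls off the work surface, if the arm or the gripper's body presses on something with over 40 N, if the wrist force passes 120 N, or if a joint passes its speed limit or range.

## Working session

There is one attempt and no reset: what is moved stays moved. The work goes in short steps, Python scripts to look and compute and a shell command to move; the robot and the scene stay as the last step left them, time stands still between calls to the robot, and variables do not carry over. Pictures are saved under pics/ and viewed, and the job is handed in when it is done.

```bash
ls; mkdir -p pics; python3 - <<'E'
from plant import manip, imaging
import cv2
o=manip.get_obs(); print(o['time'],o['tcp_pos'],o['ee_rot'],o['finger_gap'],o['wrist_force'])
for n in ['top','side']:
    f=imaging.grab_frame(n); cv2.imwrite(f'pics/{n}0.png',cv2.cvtColor(f,cv2.COLOR_RGB2BGR))
    c=imaging.get_calibration(n); print(n,c['K'].round(1).tolist(),c['T'].round(4).tolist())
E
```

```text
pics
0.0 [ 0.23529569 -0.52406822  0.23784152] [-8.63111795e-04  9.77841013e-01  2.09347101e-01 -1.80782034e-05] 0.08809020005034918 [ 1.45134304  1.04224374 -0.11626324]
top [[382.2, 0.0, 282.9], [0.0, 382.2, 209.0], [0.0, 0.0, 1.0]] [[0.0093, -0.9924, 0.1229, 0.56], [-1.0, -0.0093, 0.0007, 0.0129], [0.0004, -0.1229, -0.9924, 0.7543], [0.0, 0.0, 0.0, 1.0]]
side [[492.0, 0.0, 278.1], [0.0, 492.0, 209.4], [0.0, 0.0, 1.0]] [[-0.7944, -0.4085, 0.4495, 0.2977], [-0.607, 0.5065, -0.6124, 0.5128], [0.0225, -0.7593, -0.6503, 0.5657], [0.0, 0.0, 0.0, 1.0]]
```

View pics/top0.png

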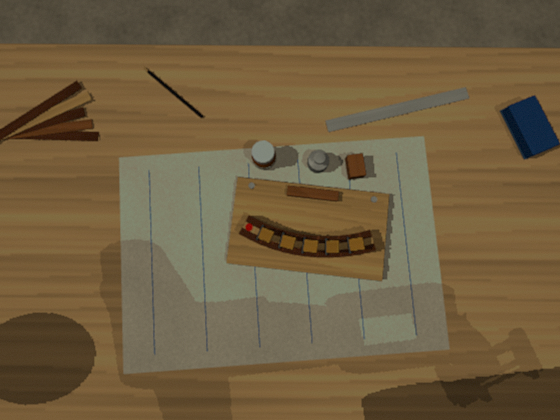

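View pics/side0.png

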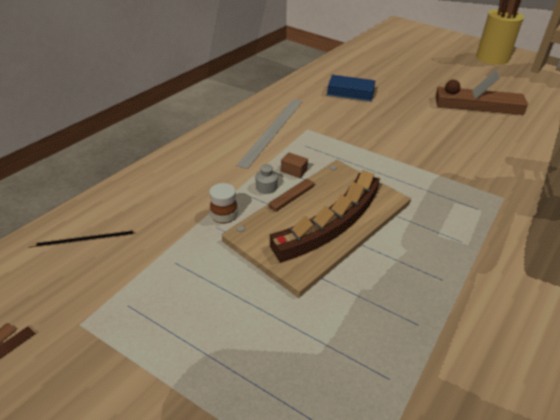

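```bash
cat > h.py <<'E'
from plant import manip, imaging
import numpy as np, cv2
def ray(c,uv,z):
    d=c['T'][:3,:3]@np.linalg.solve(c['K'],[uv[0],uv[1],1]); p=c['T'][:3,3]
    return p+d*(z-p[2])/d[2]
def proj(c,P):
    q=np.linalg.inv(c['T'])@np.append(P,1); u=c['K']@q[:3]; return u[:2]/u[2]
E
python3 - <<'E'
from h import *
for n,(x0,y0,x1,y1),s in [('top',(220,130,400,290),4.4),('side',(200,140,420,300),3.6)]:
    im=cv2.imread(f'pics/{n}0.png'); c=imaging.get_calibration(n)
    cv2.imwrite(f'pics/{n}0z.png',cv2.convertScaleAbs(cv2.resize(im[y0:y1,x0:x1],None,fx=s,fy=s,interpolation=cv2.INTER_CUBIC),alpha=1.6)[:600,:800])
    b,g,r=[im[...,i].astype(int) for i in range(3)]
    m=((r>100)&(g<r*0.4)&(b<r*0.45)).astype(np.uint8); m[:y0]=0;m[y1:]=0;m[:,:x0]=0;m[:,x1:]=0
    k,l,st,ce=cv2.connectedComponentsWithStats(m)
    for i in range(1,k): print(n,st[i],ce[i],ray(c,ce[i],.045))
E
```

```text
top [246 223   6   8  38] [248.5        226.63157895] [0.61424205 0.07716964 0.045     ]
side [278 236   7   7  41] [281.09756098 239.        ] [0.61193122 0.07458946 0.045     ]
```

View pics/top0z.png

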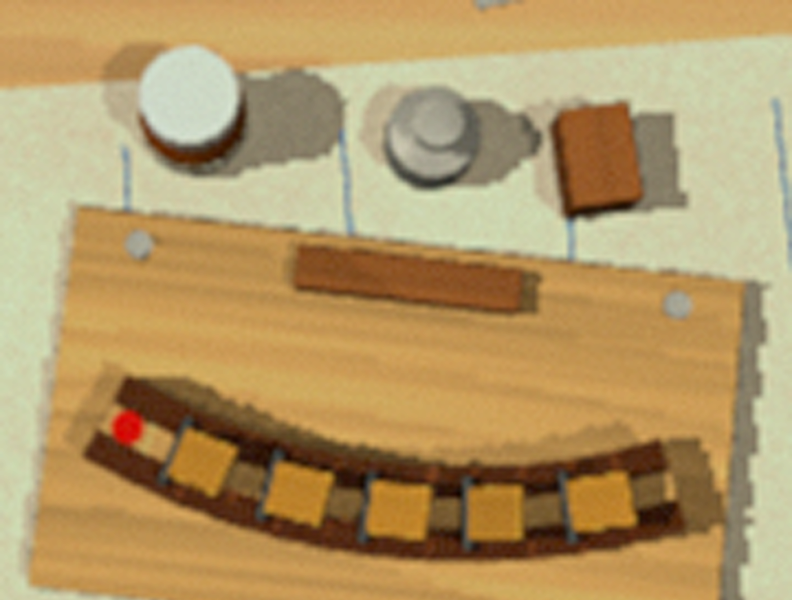

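View pics/side0z.png

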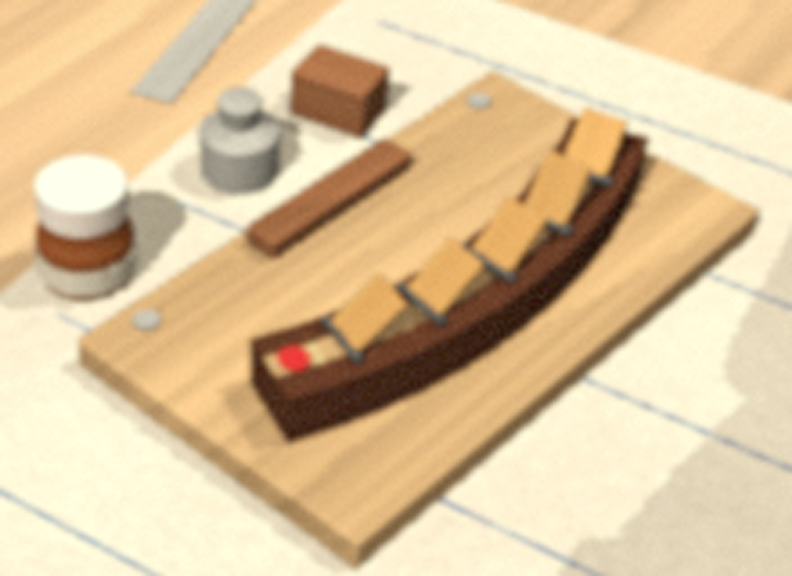

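```bash
cat > fit.py <<'E'
from h import *
from scipy.optimize import least_squares
R=.3
top=np.array([[177,452],[270,486],[369,508],[468,515],[567,506]])/4.4+[220,130]
side=np.array([[344,339.5],[421.5,303.5],[494.5,257.5],[545,214.5]])/3.6+[200,140]
ct,cs=imaging.get_calibration('top'),imaging.get_calibration('side')
T=[ray(ct,p,.0475)[:2] for p in top]+[ray(ct,(248.5,226.6),.045)[:2]]
S=[ray(cs,p,.0475)[:2] for p in side]+[ray(cs,(281.1,239.),.045)[:2]]
sT=np.array([0,.042,.084,.126,.168,-.023]); sS=np.array([0,.042,.084,.126,-.023])
# point(s): arc about centre C, heading; a=a0+s/R
def pt(p,s): a=p[2]+s/R; return np.c_[p[0]+R*np.cos(a),p[1]+R*np.sin(a)]
def fit(P,s):
    return least_squares(lambda p:(pt(p,s)-P).ravel(),[.85,0,2.8])
if __name__=='__main__':
    for n,P,s in [('T',T,sT),('S',S,sS),('TS',T+S,np.r_[sT,sS])]:
        r=fit(P,s); print(n,r.x,(r.fun.reshape(-1,2)*1e3).round(1).tolist())
    r=fit(T+S,np.r_[sT,sS]).x
    for s in [-.04,-.023,0,.042,.084,.126,.168,.2]:
        a=r[2]+s/R; print(s,pt(r,np.array([s])).round(4)[0],'tangent deg',np.degrees(a)+90)
E
python3 fit.py
```

```text
T [ 0.87810674 -0.0650189   2.72833697] [[0.4, 0.4], [0.2, 0.1], [0.5, 0.6], [0.4, 0.1], [-0.5, -0.2], [-0.9, -1.0]]
S [ 0.87599267 -0.06565574  2.73612844] [[0.9, -1.9], [0.2, -1.9], [0.5, 3.1], [0.1, 1.9], [-1.7, -1.1]]
TS [ 0.87725573 -0.06464824  2.73417187] [[-1.1, -0.8], [-1.1, -1.2], [-0.6, -0.8], [-0.5, -1.3], [-1.1, -1.6], [-2.6, -2.2], [2.4, -0.4], [1.6, -0.3], [1.8, 4.7], [1.4, 3.5], [-0.2, 0.4]]
-0.04 [0.6201 0.0898] tangent deg 239.01707157405949
-0.023 [0.6117 0.075 ] tangent deg 242.26383241313417
0 [0.6018 0.0542] tangent deg 246.6565088424705
0.042 [0.5879 0.0146] tangent deg 254.677917974302
0.084 [ 0.5797 -0.0265] tangent deg 262.6993271061335
0.126 [ 0.5773 -0.0684] tangent deg 270.72073623796507
0.168 [ 0.5807 -0.1102] tangent deg 278.7421453697966
0.2 [ 0.5873 -0.1416] tangent deg 284.85369518452535
```

```bash
cat > nxt.py <<'E'
import sys; from fit import *
from scipy.spatial.transform import Rotation as Ro
p=fit(T+S,np.r_[sT,sS]).x
def state():
    o=manip.get_obs(); q=o['ee_rot']; r=Ro.from_quat([q[1],q[2],q[3],q[0]]).as_matrix()
    return o,r
def go(s,z,n=1):
    o,r=state(); t=o['tcp_pos']; yaw=np.degrees(np.arctan2(r[1,0],r[0,0]))
    a=p[2]+s/R; P=np.r_[pt(p,np.array([s]))[0],z]; ty=np.degrees(a)-90
    rel=t[:2]-p[:2]; cs_=(np.arctan2(rel[1],rel[0])%(2*np.pi)-p[2])*R
    print('t',o['time'],'tcp',t.round(4),'s',cs_.round(4),'radial err mm',round((np.hypot(*rel)-R)*1e3,1),'yaw',yaw.round(1),'tilt',r[:,2].round(3),'F',o['wrist_force'].round(1),'gap',round(o['finger_gap'],4))
    print('target',P.round(4),'shift cm tool',(r.T@(P-t)*100).round(2),'roll',round(-(ty-yaw),1))
if __name__=='__main__': go(float(sys.argv[1]),float(sys.argv[2]))
E
python3 -m jog '[[5,-3.3,0,0],[5,-3.3,0,0],[5,-3.3,0,0],[5,-3.3,0,0],[5,-3.3,0,0],[5,-3.3,0,0],[5,-3.3,0,0],[5,-3.3,0,0],[5,-3.3,0,0],[5,-3.3,0,0],[5,-3.3,0,0],[4,-3,0,0]]' 0 20
python3 nxt.py -0.03 0.1
```

```text
time: 1.6
tcp_pos: [0.6135, 0.0777, 0.2382]
ee_rot: [-0.0, 0.978, 0.21, -0.0]
wrist_force: [0.5, -0.2, 0.2]
finger_gap: 0.0007
t 1.6 tcp [0.6135 0.0777 0.2382] s -0.0262 radial err mm -0.3 yaw 24.2 tilt [-0.001  0.    -1.   ] F [ 0.5 -0.2  0.2] gap 0.0007
target [0.6151 0.0811 0.1   ] shift cm tool [ 0.29 -0.25 13.82] roll -36.7
```

```bash
python3 -m jog '[[0.3,-0.25,3,0],[0,0,3,-9],[0,0,3,-9],[0,0,3,-9],[0,0,1.8,-9.7],[0,0,0,0],[0,0,0,0]]'
python3 nxt.py -0.03 0.055; python3 - <<'E'
from h import *
for n,(x0,y0,x1,y1),s in [('top',(200,140,400,290),4),('side',(180,100,420,300),3)]:
    im=cv2.cvtColor(imaging.grab_frame(n),cv2.COLOR_RGB2BGR)
    cv2.imwrite(f'pics/{n}1z.png',cv2.convertScaleAbs(cv2.resize(im[y0:y1,x0:x1],None,fx=s,fy=s,interpolation=cv2.INTER_CUBIC),alpha=1.6)[:600,:800])
w=cv2.cvtColor(imaging.grab_frame('wrist'),cv2.COLOR_RGB2BGR)
cv2.imwrite('pics/w1.png',w)
E
```

```text
time: 2.48
tcp_pos: [0.6149, 0.079, 0.1014]
ee_rot: [0.0, 0.863, 0.505, 0.0]
wrist_force: [0.4, -0.1, -0.1]
finger_gap: 0.0006
t 2.475 tcp [0.6149 0.079  0.1014] s -0.0281 radial err mm -0.9 yaw 60.7 tilt [ 0.001 -0.    -1.   ] F [ 0.4 -0.1 -0.1] gap 0.0006
target [0.6151 0.0811 0.055 ] shift cm tool [ 0.19 -0.1   4.64] roll -0.2
```

View pics/side1z.png

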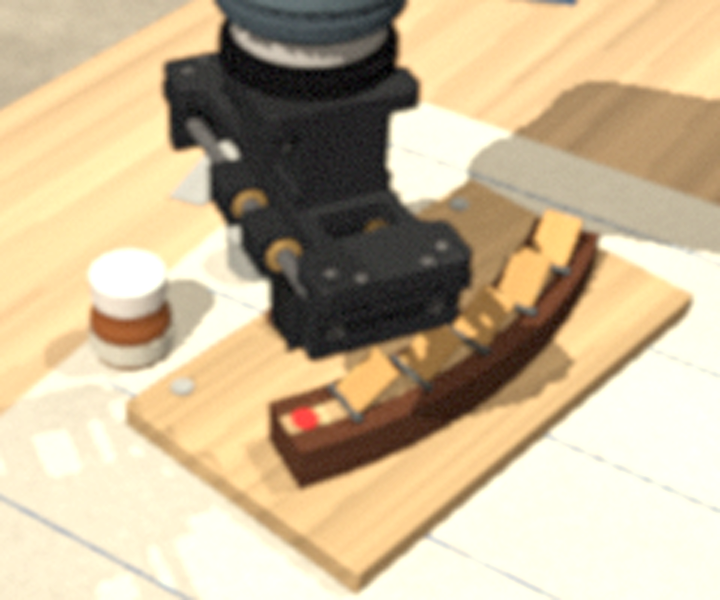

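View pics/w1.png

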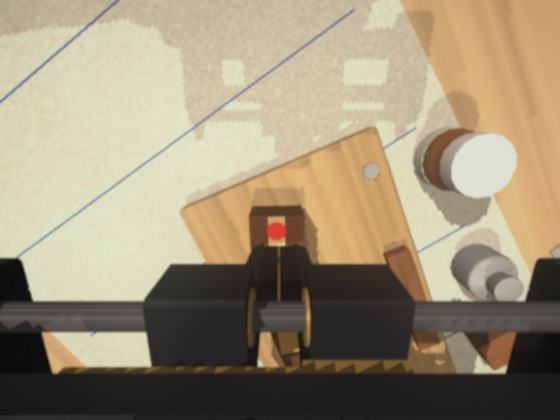

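```bash
python3 - <<'E'
from fit import *
c=imaging.get_calibration('wrist'); print(c['T'][:3,3])
print('dot@45mm',ray(c,(276.5,231),.045)); 
cams=[(c,(276.5,231)),(ct,(248.5,226.6)),(cs,(281.1,239))]
for sel in ([0,1],[0,2],[1,2],[0,1,2]):
    A=np.zeros((3,3));b=np.zeros(3)
    for i in sel:
        k,uv=cams[i];d=k['T'][:3,:3]@np.linalg.solve(k['K'],[*uv,1]);d/=np.linalg.norm(d);M=np.eye(3)-np.outer(d,d);A+=M;b+=M@k['T'][:3,3]
    print(sel,np.linalg.solve(A,b).round(4))
E
```

```text
[0.65170448 0.14318117 0.24842902]
dot@45mm [0.61314676 0.07615164 0.045     ]
[0, 1] [0.6139 0.077  0.048 ]
[0, 2] [0.6125 0.0751 0.0445]
[1, 2] [0.6128 0.0762 0.0462]
[0, 1, 2] [0.613  0.0762 0.0458]
```

```bash
python3 -m jog '[[0.2,-0.1,1.2,0],[0,0,1.2,0],[0,0,1.2,0],[0,0,0.8,0],[0,0,0.3,0],[0,0,0,0],[0,0,0,0]]'
python3 nxt.py 0 0.054
```

```text
time: 3.5
tcp_pos: [0.615, 0.0812, 0.0542]
ee_rot: [0.0, 0.862, 0.507, 0.0]
wrist_force: [0.1, -0.3, 0.3]
finger_gap: 0.0003
t 3.5 tcp [0.615  0.0812 0.0542] s -0.0301 radial err mm 0.0 yaw 60.9 tilt [ 0.001 -0.    -1.   ] F [ 0.1 -0.3  0.3] gap 0.0003
target [0.6018 0.0542 0.054 ] shift cm tool [-3.    0.16  0.02] roll -5.8
```

```bash
python3 -m jog '[[-0.4,0,0,-0.8],[-0.4,0,0,-0.8],[-0.4,0.01,0,-0.7],[-0.4,0,0,-0.8],[-0.4,0,0,-0.8],[-0.4,0.01,0,-0.7],[-0.4,0,0,-0.8],[-0.4,0,0,-0.8],[-0.4,0.01,0,-0.7]]'
python3 nxt.py 0.042 0.054
```

```text
time: 4.62
tcp_pos: [0.599, 0.0485, 0.0537]
ee_rot: [0.0, 0.83, 0.558, -0.0]
wrist_force: [-0.5, 0.3, 0.5]
finger_gap: 0.0003
t 4.625 tcp [0.599  0.0485 0.0537] s 0.0064 radial err mm 0.4 yaw 67.8 tilt [-0. -0. -1.] F [-0.5  0.3  0.5] gap 0.0003
target [0.5879 0.0146 0.054 ] shift cm tool [-3.55  0.25 -0.03] roll -6.9
```

```bash
python3 -m jog '[[-0.4,0.01,0,-0.8],[-0.4,0.01,0,-0.8],[-0.4,0.01,0,-0.7],[-0.4,0,0,-0.8],[-0.4,0.01,0,-0.8],[-0.4,0,0,-0.7]]'
python3 nxt.py 0.042 0.054;python3 - <<'E'
from h import *
for n,(x0,y0,x1,y1),s in [('side',(240,140,400,260),5)]:
    im=cv2.cvtColor(imaging.grab_frame(n),cv2.COLOR_RGB2BGR)
    cv2.imwrite(f'pics/{n}2z.png',cv2.convertScaleAbs(cv2.resize(im[y0:y1,x0:x1],None,fx=s,fy=s,interpolation=cv2.INTER_CUBIC),alpha=1.6)[:600,:800])
E
```

```text
time: 5.38
tcp_pos: [0.5911, 0.0259, 0.0537]
ee_rot: [-0.0, 0.807, 0.591, -0.0]
wrist_force: [-0.3, -0.4, -0.1]
finger_gap: 0.0004
t 5.375 tcp [0.5911 0.0259 0.0537] s 0.0303 radial err mm 0.2 yaw 72.4 tilt [-0.  0. -1.] F [-0.3 -0.4 -0.1] gap 0.0004
target [0.5879 0.0146 0.054 ] shift cm tool [-1.17  0.04 -0.03] roll -2.3
```

View pics/side2z.png

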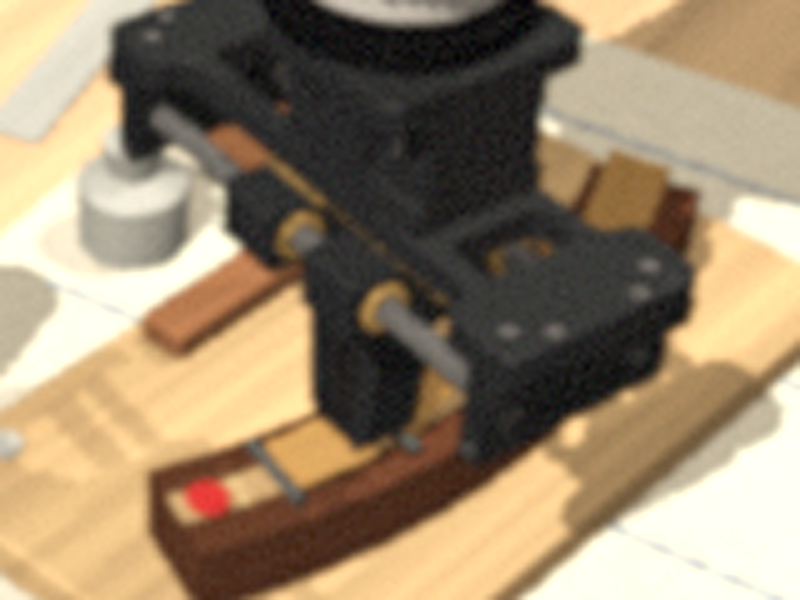

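The side view shows leaf 1 lying flat (about 320,450), with the finger over its free end and leaf 2 still up in front of it. Forces are near zero, so I'm continuing.

```bash
python3 -m jog '[[-0.4,0,0,-0.8],[-0.4,0,0,-0.8],[-0.4,0.01,0,-0.7],[-0.4,0,0,-0.8],[-0.4,0.01,0,-0.8],[-0.4,0,0,-0.7],[-0.4,0,0,-0.8],[-0.4,0.01,0,-0.8],[-0.4,0,0,-0.7],[-0.4,0,0,-0.8]]'
python3 nxt.py 0.126 0.054
```

```text
time: 6.68
tcp_pos: [0.5816, -0.013, 0.0537]
ee_rot: [0.0, 0.765, 0.644, -0.0]
wrist_force: [0.3, 0.7, 0.7]
finger_gap: 0.0008
t 6.675 tcp [ 0.5816 -0.013   0.0537] s 0.0703 radial err mm 0.1 yaw 80.1 tilt [-0. -0. -1.] F [0.3 0.7 0.7] gap 0.0008
target [ 0.5773 -0.0684  0.054 ] shift cm tool [-5.54  0.52 -0.03] roll -10.6
```

```bash
python3 -m jog '[[-0.4,0,0,-0.8],[-0.4,0.01,0,-0.8],[-0.4,0.01,0,-0.7],[-0.4,0,0,-0.8],[-0.4,0.01,0,-0.8],[-0.4,0,0,-0.7],[-0.4,0,0,-0.8],[-0.4,0.01,0,-0.8],[-0.4,0,0,-0.7],[-0.4,0,0,-0.8],[-0.4,0.01,0,-0.8]]'
python3 nxt.py 0.168 0.054;python3 - <<'E'
from h import *
for n,(x0,y0,x1,y1),s in [('side',(240,140,400,260),5)]:
    im=cv2.cvtColor(imaging.grab_frame(n),cv2.COLOR_RGB2BGR)
    cv2.imwrite(f'pics/{n}3z.png',cv2.convertScaleAbs(cv2.resize(im[y0:y1,x0:x1],None,fx=s,fy=s,interpolation=cv2.INTER_CUBIC),alpha=1.6)[:600,:800])
E
```

```text
time: 8.05
tcp_pos: [0.5775, -0.0567, 0.0537]
ee_rot: [0.0, 0.716, 0.699, 0.0]
wrist_force: [0.7, 0.2, 0.4]
finger_gap: 0.0005
t 8.05 tcp [ 0.5775 -0.0567  0.0537] s 0.1143 radial err mm -0.2 yaw 88.6 tilt [ 0.  0. -1.] F [0.7 0.2 0.4] gap 0.0005
target [ 0.5807 -0.1102  0.054 ] shift cm tool [-5.34  0.45 -0.03] roll -10.1
```

View pics/side3z.png

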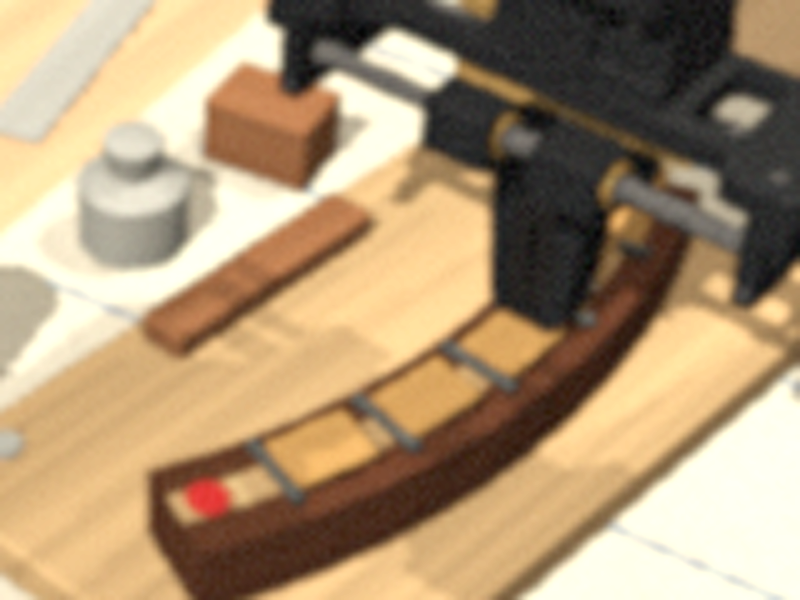

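Leaves 1 to 3 lie flat at about (320,450), (425,398) and (510,340). The finger is at pin 4 and the weight and offcut haven't moved.

```bash
python3 -m jog '[[-0.4,0,0,-0.8],[-0.4,0,0,-0.8],[-0.4,0.01,0,-0.7],[-0.4,0,0,-0.8],[-0.4,0,0,-0.8],[-0.4,0,0,-0.7],[-0.4,0,0,-0.8],[-0.4,0.01,0,-0.8],[-0.4,0,0,-0.7],[-0.4,0,0,-0.8],[-0.4,0.01,0,-0.8]]'
python3 nxt.py 0.2 0.054
python3 -m jog '[[-0.4,0,0,-0.8],[-0.4,0,0,-0.8],[-0.4,0.01,0,-0.7],[-0.4,0,0,-0.8],[-0.4,0.01,0,-0.8],[-0.4,0,0,-0.7],[-0.4,0,0,-0.8],[-0.4,0.01,0,-0.8],[-0.4,0,0,-0.7],[-0.4,0,0,-0.8],[-0.4,0.01,0,-0.8]]'
python3 nxt.py 0.21 0.054
```

```text
time: 9.48
tcp_pos: [0.5797, -0.1006, 0.0537]
ee_rot: [-0.0, 0.662, 0.75, -0.0]
wrist_force: [0.3, 0.3, -0.8]
finger_gap: 0.0006
t 9.475 tcp [ 0.5797 -0.1006  0.0537] s 0.1583 radial err mm -0.3 yaw 97.1 tilt [-0. -0. -1.] F [ 0.3  0.3 -0.8] gap 0.0006
target [ 0.5873 -0.1416  0.054 ] shift cm tool [-4.15  0.24 -0.03] roll -7.7
time: 10.85
tcp_pos: [0.5885, -0.1437, 0.0537]
ee_rot: [-0.0, 0.604, 0.797, 0.0]
wrist_force: [0.6, -0.3, -0.3]
finger_gap: 0.0005
t 10.85 tcp [ 0.5885 -0.1437  0.0537] s 0.2024 radial err mm -0.6 yaw 105.6 tilt [-0.  0. -1.] F [ 0.6 -0.3 -0.3] gap 0.0005
target [ 0.59   -0.1512  0.054 ] shift cm tool [-0.76 -0.06 -0.03] roll -1.1
```

```bash
python3 -m jog '[[-0.5,0,0,0],[-0.5,0,0,0],[-0.5,0,-1,0],[0,0,-3,0],[-2,0,-4,0],[-5,0,-4,0],[-5,0,-2,0],[-5,0,0,0],[-3,0,0,0],[0,0,0,0]]'
python3 nxt.py 0.2 0.054;python3 - <<'E'
from h import *
for n,(x0,y0,x1,y1),s in [('side',(200,140,420,300),3.6),('top',(220,130,400,290),3.7)]:
    im=cv2.cvtColor(imaging.grab_frame(n),cv2.COLOR_RGB2BGR)
    cv2.imwrite(f'pics/{n}4z.png',cv2.convertScaleAbs(cv2.resize(im[y0:y1,x0:x1],None,fx=s,fy=s,interpolation=cv2.INTER_CUBIC),alpha=1.6)[:600,:800])
E
```

```text
time: 12.1
tcp_pos: [0.6455, -0.352, 0.193]
ee_rot: [0.0, 0.606, 0.796, -0.0]
wrist_force: [0.7, -0.0, -1.8]
finger_gap: 0.0004
t 12.1 tcp [ 0.6455 -0.352   0.193 ] s 0.3899 radial err mm 69.1 yaw 105.4 tilt [ 0.    -0.001 -1.   ] F [ 0.7 -0.  -1.8] gap 0.0004
target [ 0.5873 -0.1416  0.054 ] shift cm tool [21.84 -0.03 13.88] roll 0.6
```

View pics/side4z.png

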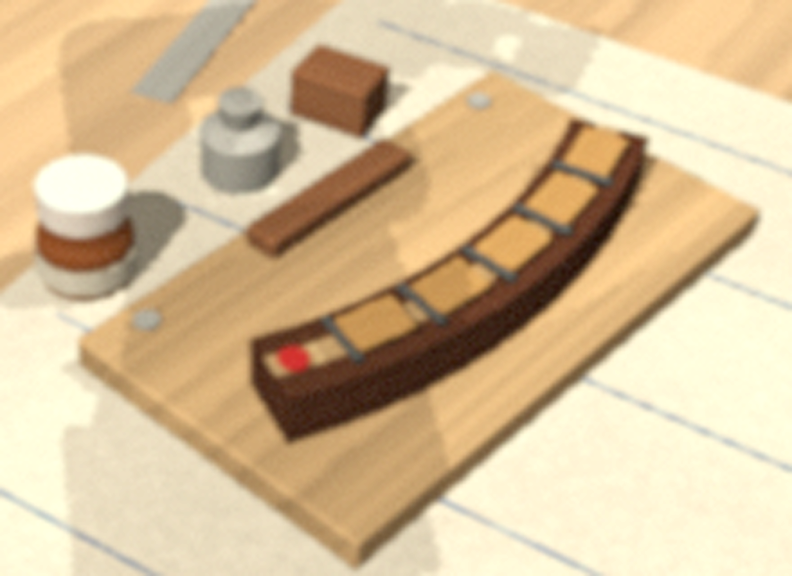

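View pics/top4z.png

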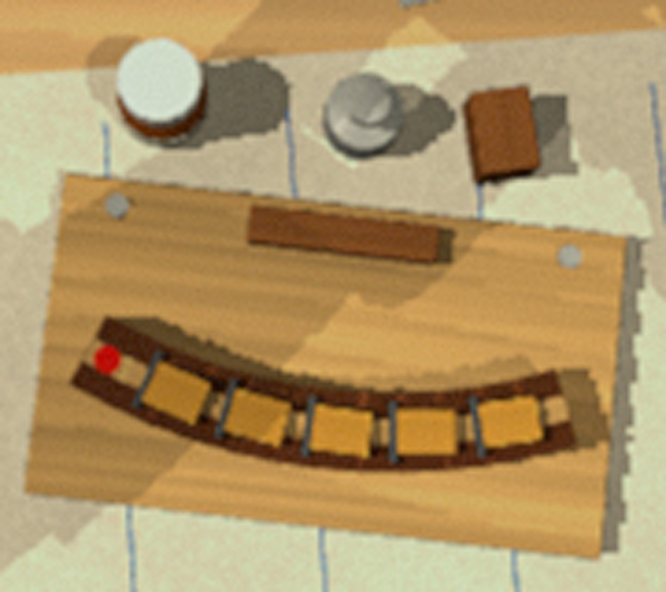

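```bash
python3 - <<'E'
from fit import *
p=fit(T+S,np.r_[sT,sS]).x
# local registration: place by each pin's side-view bias
im=cv2.imread('pics/side4z.png')
for i in range(5):
    s=.042*i; a=p[2]+s/R; P0=pt(p,np.array([s]))[0]; t=np.array([-np.sin(a),np.cos(a)]); n=np.array([np.cos(a),np.sin(a)])
    for ang,col in [(0,(0,255,0)),(.25,(255,0,255))]:
        L=.030; q=[]
        for w in (-.011,.011):
            for r_ in (0,L):
                X=np.r_[P0+n*w+t*(r_*np.cos(ang)),.050+r_*np.sin(ang)]
                q.append((proj(cs,X)-[200,140])*3.6)
        q=np.array(q); print(i+1,ang,q[1].round(),q[3].round())
        cv2.polylines(im,[q[[0,1,3,2]].astype(np.int32)],True,col,1)
cv2.imwrite('pics/ov.png',im)
E
```

```text
1 0 [386. 295.] [414. 325.]
1 0.25 [386. 283.] [413. 313.]
2 0 [454. 258.] [487. 284.]
2 0.25 [454. 246.] [488. 272.]
3 0 [509. 216.] [547. 238.]
3 0.25 [510. 204.] [548. 227.]
4 0 [551. 172.] [592. 190.]
4 0.25 [552. 161.] [593. 179.]
5 0 [580. 127.] [622. 141.]
5 0.25 [581. 116.] [624. 130.]
```

View pics/ov.png

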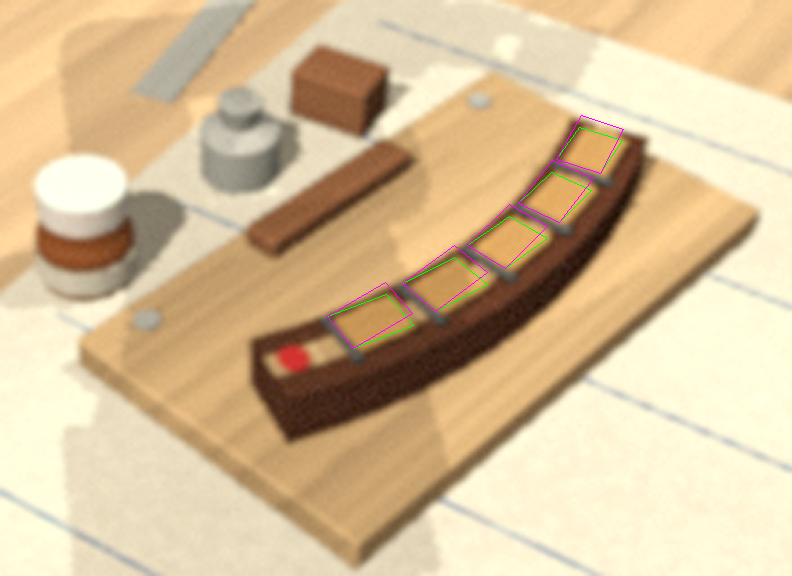

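The leaves follow the flat (green) outlines rather than the 0.25 rad (magenta) ones, and the hand is clear. Handing in.

```bash
python3 -c "
from plant import manip
print(manip.hand_in(), manip.get_obs()['time'])"
```

```text
the job is handed in; nothing more can be done
the job is handed in; nothing more can be done
```

I folded all five leaves down in one pass with the fingers closed, starting at the red dot, and handed the job in at about 12 s. The fingertips followed the arc about 4 mm above the folded level. The wrist force I read after each stretch never exceeded about 1 N while over the leaves.

- **Leaves:** In the last side and top pictures all five lie folded. In the side view they match the flat outline much better than the 0.25 rad one. By eye they are between 0 and 0.1 rad, and I expected at most about 0.12 rad from the fingertip height.
- **Order:** I looked at the row twice on the way. Leaf 1 was down with leaf 2 still up, and later leaves 1 to 3 were down with the finger at pin 4. I did not photograph leaves 4 and 5 as they folded.
- **Jar, weight and offcut:** They appear at the same pixels as before in both views; I compared these by eye.
- **Hand:** It ended clear, with the fingertips at z = 0.19 m, 0.2 m past the end of the row. The wrist force read about 2 N there after the move, although nothing was near it.
- **Disagreement between views:** The side and top views differed by 2 to 5 mm on the pin positions. I used a joint fit of both, and the wrist camera placed the red dot within 2 mm of it.

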